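# Wind up the edge clamp on a core repair

### The arm

A 6-joint arm with a two-finger parallel gripper is mounted at the origin on the work surface. World frame = base frame: x ahead of the robot, y to its left, z up, the work surface at z = 0. Lengths are in mm, angles in degrees, forces in N, time in s.
With the tool pointing down it reaches from about 350 to 850 mm from the base axis. Payload 8.1 kg.
Tool frame: the origin (TCP) lies midway between the tips of the shut fingers; the grasp point (between the pads) lies 19 mm behind it (r.pinch_z is the distance from the TCP to the grasp point, in mm); z points along the fingers, y is the line along which they close (so a half turn about z gives the same grasp; the last joint's range is limited). The gripper opens to 85 mm and grips with 20 to 120 N. Pads are 22 mm wide; open, the fingers measure 114 mm over their backs; the gripper's body (76 mm by 85 mm) begins 54 mm behind the grasp point. The pads swing forward as they close: fully open they stand 13 mm farther back than shut.
Start: joints at [67.07, 7.471, 85.268, -0, 87.261, -4.893], TCP at [185.754, 570.527, 231.292] pointing down, gripper open.
Joint ranges: [-169.43, 169.43], [-51.17, 129.36], [1.28, 143.12], [-76.62, 256.62], [0, 156.53], [-152.29, 152.29]. Speed limits (degrees/s): [136.94, 136.94, 159.86, 180, 180, 180].

### API

Orientations are given as [roll, pitch, yaw] about the fixed x, y, z axes, in that order (R = Rz(yaw) Ry(pitch) Rx(roll)).
In Python, from bench import r gives the robot as it stands.
- The arm moves only by the shell command python3 -m jog 'ROWS' [OPENING] [FORCE]. ROWS is JSON, one flat list of numbers, 6 for each row, row after row: the shift along the tool's x, y, z in m, then the turn, a rotation vector about the tool's x, y, z in rad. A call has 1 to 8 rows; each row is the pose to reach, as a shift and turn from the pose commanded when the call began, along the tool's axes at that moment; what a row does not reach only later rows make up. A row lasts 1/8 s, in which the tool goes at most 62.5 mm and 10.7 degrees, less where a joint would pass 70% of its speed; a pose out of reach is approached as far as the arm can. A call with a gripper value outside its range is refused whole. OPENING is the opening, from -1 (shut) to 1 (fully open), set as the call begins (- or left out, the last holds). The fingers move at their own pace and stop on an object; FORCE is the grip in N (left out, the last holds). Time passes only in rows, so rows that repeat a pose let the fingers close. It gives the time, the measured TCP pose, the force, the opening and the grip force at its end, in the units of the state.
- r.sense(): the state, without advancing time (a new reading comes with each control period).
- r.snapshot(name): name is "scene" or "top"; returns a dict with "pixels" (400x640x3 uint8, red, green, blue), "range_z" (400x640 float32, mm along the optical axis (not along the pixel's ray), 0 where there is no reading), "K" (3x3 intrinsics, pixels), "rvec" (rotation vector, rad) and "tvec" (3), from world to camera coordinates, as OpenCV has them. Camera axes: x right, y down, z forward; pixel columns grow to the right and rows downward; lengths in mm; the calibration is good to about 2 mm. A picture is of the moment at which its call begins.
- r.hand_in(): hands the job in; it is judged then, once.
Trained networks look in a picture, given as the dict that the camera call returned (one of the last four; its "shot" number tells which), for a name from the list of things; names that differ only in an ending like _2 or _b are one class to them, and where a whole thing is asked for, a point or a joint stands for the part that bears it (a point fixed in the world has none). Each returns a list of dicts, best first, with "score" (0 to 1); they miss things now and then, are a little off and sometimes report something else, mostly with a low value. They report only what shows in the picture. A call takes as long as a camera call. They do not tell look-alikes from the thing itself.
- r.look_for(picture, target): "bbox" ([left, top, right, bottom] in pixels, round what is visible of it).
- r.outline_of(picture, target): "region" (400x640 bool, what is visible of it) and "bbox" ([left, top, right, bottom] in pixels, round what is visible of it).
The state is a dict: "time": time; "joint_pos": joint angles; "qd": joint speeds; "joint_efforts": joint torques, N m; "tool_pos": TCP position; "tcp_rot": TCP orientation; "ft_force": force on the tool from outside, world axes, zero at the start; "wrist_torque": the same for the moment, N m; "finger_gap": finger opening in mm; "grip_force": force on a finger pad.
Only numpy, scipy, OpenCV 4.12 (cv2) and the standard library are available. Lean on these libraries where they do the work, as an engineer would, in place of code of your own. Each camera call takes 0.05 s, during which the arm holds its last target. There are 200 camera calls.

### The job

Turn the hand crank clockwise, seen from above, for as many turns as it takes (regrasping as you go) until the jaw has closed all the gaps between the three loose core strips and presses them firmly and squarely against the fence. Stop soon after the crank turns clearly stiff, because the soft core must not be crushed, then let go of the crank. Move the strips with the crank only, and leave everything else on the bench where it is.

Things in the scene. Friction and masses are not known exactly. Their poses are not given: they have to be found in the camera images.
- jig: clamping jig fixed to the bench: plywood base 190 (x) x 500 (y) x 18 mm with a low aluminium side rail (top 28 mm up) along each long edge; a grey gearbox, 96 x 80 mm, top 88 mm up, stands near its -y end. Origin on the bench, 160 mm along y from the crank's axis. Its y axis runs from the gearbox towards the fence.
- crank (a joint): angle of the hand crank on the gearbox, rad; vertical axis, grows clockwise seen from above. At 0 the crank arm points 120 degrees clockwise of the jig's x axis; at a, by a more. Each radian clockwise drives the jaw 12 mm towards the fence; 1.5 to 2 turns are needed. It stays where it is left: its own friction is 0.62 N m about its axis (9 to 10 N at the grip).
- crank_axis (a point): point on the crank's vertical axis at the height of the middle of the grip (142 mm above the bench). Turns with the crank: its x axis points along the crank arm towards the grip.
- crank_grip (a point): middle of the crank's black upright flat grip, 65 mm from the axis: 12 mm thick across the crank arm, 30 mm wide along it, 112 to 166 mm above the bench, fixed to the arm (no swivel). Below it the steel arm, 20 mm wide, top 112 mm up; the hub does not rise above 116 mm. x points radially outwards, y across the grip (the way to pinch it), z up.
- plate_face (a point): centre of the front of the jaw's rubber-faced pressure plate, 150 mm wide, 24 mm tall, 35 mm above the bench; moves along the jig's y
- plate: the jaw's pressure plate, sprung on the steel jaw (yields 1 mm per 12 N); its rubber face lies 17 mm along y from this origin. Once all gaps are closed the effort climbs by 0.12 N m about the crank's axis (1.8 N at the grip) per 10 N of squeeze. Wanted: a squeeze of 15 to 60 N (aim at 32 N: 0.38 N m or 6 N at the grip more than running free); above 60 N the core is crushed.
- jaw (a joint): travel of the jaw along the jig's y towards the fence, m; 0.012 x crank angle
- fence: aluminium angle bolted across the jig's far end at a place that varies, 190 mm long, 34 mm tall; origin at the bottom middle of the face that the strips are pressed against; y points away from the strips, along the jig's y
- strip_narrow: loose light wood core strip, 140 mm long (along its x, across the jig) x 36 mm wide (its y, along the jig) x 24 mm tall, lying on the jig's base between jaw and fence, in any order; origin under its centre
- strip_middle: loose light wood core strip, 140 mm long (along its x, across the jig) x 40 mm wide (its y, along the jig) x 24 mm tall, lying on the jig's base between jaw and fence, in any order; origin under its centre
- strip_wide: loose light wood core strip, 140 mm long (along its x, across the jig) x 44 mm wide (its y, along the jig) x 24 mm tall, lying on the jig's base between jaw and fence, in any order; origin under its centre
- glue_bottle: white glue bottle with a paper label, 52 mm across, 130 tall; bystander, origin under its centre
- tape_roll: roll of pale masking tape lying flat, 96 mm across, 25 tall; bystander, origin under its centre
- screwdriver: screwdriver lying on the table; bystander
- offcut: short wood offcut, 90 x 40 x 24 mm, lying on the table; bystander, origin under its centre
- brush_pot: empty steel cup, 72 mm across, 85 tall; bystander, origin under its centre
- spring_clamp: black plastic spring clamp lying on its side, 100 mm long, 20 tall; bystander
- screw_tray: grey divided tray, 160 x 110 x 45 mm; bystander, origin under its centre
Mind the look-alikes: they are no part of the job. What is shaped like the strip_wide but purple, turquoise or yellow is not meant.

How it is judged:
By the outcome, as a careful person would: the job done as asked, in the order asked, and still so for the second after the job is handed in, with the robot touching nothing.
It also fails if it takes over 72 s, if anything falls off the work surface, if the arm or the gripper's body presses on something with over 40 N, if the wrist force passes 120 N, or if a joint passes its speed limit or range.

## Working session

There is one attempt and no reset: what is moved stays moved. The work goes in short steps, Python scripts to look and compute and a shell command to move; the robot and the scene stay as the last step left them, time stands still between calls to the robot, and variables do not carry over. Pictures are saved under pics/ and viewed, at most 10 in all, crops included, and the job is handed in when it is done.

```bash
mkdir -p pics; ls; cat > h.py <<'E'
import numpy as np, cv2
from bench import r
def world(p, mask=None):
    R=cv2.Rodrigues(np.array(p["rvec"],float))[0]; t=np.array(p["tvec"],float).ravel(); K=np.array(p["K"])
    z=p["range_z"]; v,u=np.mgrid[:400,:640]
    c=np.stack([(u-K[0,2])/K[0,0]*z,(v-K[1,2])/K[1,1]*z,z],-1)
    w=(c-t)@R; w[z==0]=np.nan
    return w
def proj(p,pts):
    return cv2.projectPoints(np.array(pts,float).reshape(-1,1,3),np.array(p["rvec"],float),np.array(p["tvec"],float),np.array(p["K"],float),None)[0][:,0]
E
python3 - <<'E'
from h import *
for n in("scene","top"):
    p=r.snapshot(n); cv2.imwrite(f"pics/{n}0.png",p["pixels"][...,::-1])
    W=world(p)
    for t in("crank","crank_grip","jig","fence","strip_narrow","strip_middle","strip_wide","plate"):
        o=r.outline_of(p,t)[:3]
        for d in o:
            w=W[d["region"]]; print(n,t,round(d["score"],2),np.round(d["bbox"]),np.round(np.nanmedian(w,0)),np.round(np.nanpercentile(w[:,2],95)))
print(r.sense())
E
```

```text
pics
scene crank 0.56 [258. 181. 275. 217.] [588. -79. 116.] 164.0
scene crank_grip 0.79 [255. 180. 272. 216.] [578. -83. 117.] 164.0
scene jig 0.83 [232. 183. 416. 321.] [634.  61.  26.] 92.0
scene fence 0.81 [371. 251. 407. 318.] [569. 334.  26.] 54.0
scene strip_narrow 0.97 [361. 254. 394. 299.] [570. 291.  42.] 45.0
scene strip_narrow 0.65 [373. 253. 409. 315.] [565. 333.  26.] 54.0
scene strip_middle 0.85 [337. 245. 375. 289.] [584. 235.  42.] 45.0
scene strip_wide 0.94 [320. 237. 357. 282.] [585. 181.  42.] 45.0
scene strip_wide 0.89 [250. 184. 291. 199.] [ 458. -177.   23.] 27.0
scene strip_wide 0.74 [193. 194. 235. 203.] [ 589. -318.   23.] 27.0
scene plate 0.79 [288. 226. 316. 265.] [600.  66.  43.] 50.0
top crank 0.75 [353. 144. 374. 172.] [588. -82. 116.] 167.0
top crank_grip 0.53 [349. 144. 374. 176.] [586. -82. 116.] 167.0
top jig 0.79 [209. 123. 400. 209.] [589.  47.  22.] 94.0
top jig 0.63 [212. 225. 237. 242.] [381. 307.  90.] 132.0
top fence 0.82 [210. 144. 232. 206.] [554. 333.  26.] 53.0
top strip_narrow 0.88 [228. 149. 244. 199.] [559. 286.  42.] 46.0
top strip_mi
[... 417 characters left out ...]
3.  47.] 51.0
{'time': 0.9, 'joint_pos': array([ 6.70699111e+01,  7.46985231e+00,  8.52667774e+01, -1.73067909e-03,
        8.72609451e+01, -4.89345244e+00]), 'qd': array([ 0.1097745 ,  0.04850409, -0.09697458, -0.07494863,  0.05947539,
        0.10838324]), 'joint_efforts': array([-3.50212422e-04, -5.69301832e+01, -5.00883937e+01, -5.74083833e-05,
        9.30821043e-04, -1.21833509e-05]), 'tool_pos': array([185.77423468, 570.53170571, 231.31574402]), 'tcp_rot': array([1.79997731e+02, 1.92928196e-03, 1.61963446e+02]), 'ft_force': array([-0.13194095,  0.14578382, -0.24950539]), 'wrist_torque': array([-0.00012677,  0.02022802, -0.01047879]), 'grip_force': 0.0, 'finger_gap': 85.31722260381274}
```

```bash
python3 - <<'E'
from h import *
p=r.snapshot("top"); s=r.snapshot("scene")
a=cv2.resize(p["pixels"][110:230,200:420],None,fx=3,fy=3,interpolation=cv2.INTER_CUBIC)[:290]
b=cv2.resize(s["pixels"][150:330,220:430],None,fx=3,fy=3,interpolation=cv2.INTER_CUBIC)
b=cv2.resize(s["pixels"],(480,300))
H=np.zeros((600,660,3),np.uint8);H[:290]=a;H[300:,:480]=b
cv2.imwrite("pics/c1.png",H[...,::-1])
for n,q in(("top",p),("scene",s)):
    W=world(q)
    d=(W[...,0]>480)&(W[...,0]<700)&(W[...,1]>-180)&(W[...,1]<60)
    for lo,hi in((150,180),(103,122),(80,98)):
        m=d&(W[...,2]>lo)&(W[...,2]<hi); w=W[m]
        print(n,lo,m.sum(),np.round(w.mean(0)),cv2.minAreaRect(w[:,:2].astype(np.float32)))
    for t in("strip_narrow","strip_middle","strip_wide","fence"):
        for o in r.outline_of(q,t):
            w=W[o["region"]]
            w=w[(w[:,2]>(40 if t[0]=='s' else 48))&(w[:,2]<56)]
            if len(w)>30: print(n,t,round(o["score"],2),np.round(w.mean(0)),cv2.minAreaRect(w[:,:2].astype(np.float32)))
E
```

```text
top 150 59 [550. -96. 164.] ((550.7750854492188, -96.85575103759766), (30.13292694091797, 11.495814323425293), 25.440095901489258)
top 103 235 [593. -75. 115.] ((580.1375732421875, -75.58184814453125), (95.808837890625, 34.72228240966797), 13.167041778564453)
top 80 650 [612. -65.  89.] ((609.6067504882812, -68.9764633178711), (96.42545318603516, 80.12905883789062), 8.012585639953613)
top strip_narrow 0.8 [558. 286.  43.] ((559.5801391601562, 286.14447021484375), (139.14300537109375, 35.93675231933594), 8.60468578338623)
top strip_wide 0.89 [573. 174.  43.] ((573.4214477539062, 174.20628356933594), (139.4176025390625, 43.624725341796875), 8.495092391967773)
top fence 0.61 [558. 318.  52.] ((557.1111450195312, 317.50213623046875), (183.25796508789062, 7.47813606262207), 7.6879425048828125)
scene 150 47 [558. -93. 162.] ((553.5864868164062, -94.66950988769531), (31.406410217285156, 10.534256935119629), 21.709274291992188)
scene 103 191 [598. -73. 114.] ((589.5048217773438, -81.78187561035156), (92.35460662841797, 33.03398895263672), 32.649105072021484)
scene 80 513 [623. -57.  89.] ((613.6304321289062, -66.62956237792969), (99.08717346191406, 81.06817626953125), 7.973142147064209)
scene strip_narrow 0.68 [567. 288.  43.] ((562.8151245117188, 287.68719482421875), (142.1896209716797, 36.627235412597656), 8.375903129577637)
scene strip_middle 0.98 [576. 231.  43.] ((570.907958984375, 229.8399200439453), (141.99749755859375, 40.855228424072266), 7.715903282165527)
scene strip_wide 0.92 [580. 176.  43.] ((576.220947265625, 175.3799591064453), (140.24346923828125, 44.84450912475586), 9.039491653442383)
scene fence 0.58 [570. 320.  52.] ((564.9832153320312, 319.01751708984375), (184.39952087402344, 6.854076862335205), 7.819955348968506)
```

View pics/c1.png

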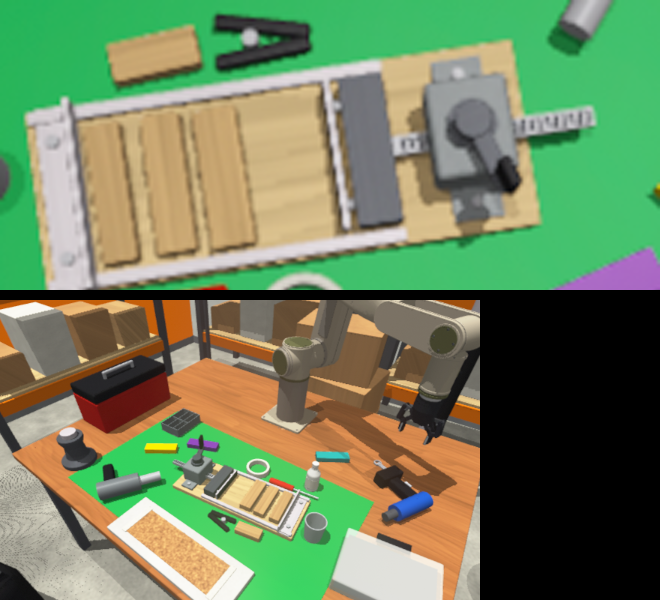

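View pics/scene0.png

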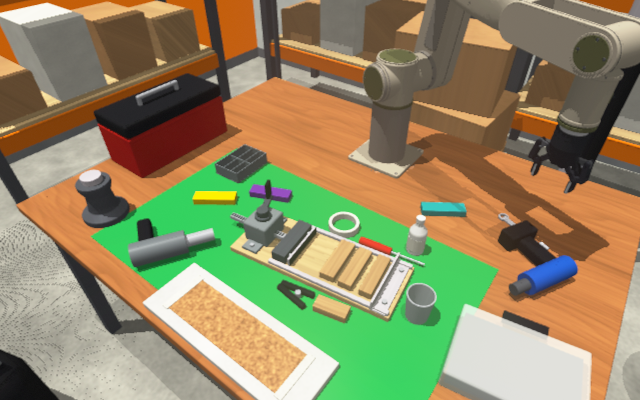

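The three wood strips lie between the plate and the fence. The only other strip shapes are the purple, yellow and turquoise look-alikes, which are off the jig. The black grip is at top (361,158), about (551.5,-96) in the world frame. The axis works out at about (611,-69), which matches the gearbox centre. I'll move above the grip.

```bash
python3 -m jog '[-0.554,-0.521,0,0,0,-0.743,-0.554,-0.521,0,0,0,-0.743,-0.554,-0.521,0,0,0,-0.743,-0.554,-0.521,0,0,0,-0.743,-0.554,-0.521,0,0,0,-0.743,-0.554,-0.521,0,0,0,-0.743,-0.554,-0.521,0,0,0,-0.743,-0.554,-0.521,0,0,0,-0.743]' 1 40
cat > st.py <<'E'
from h import *
from scipy.spatial.transform import Rotation as Rn
import sys
A=np.array([611.2,-68.8]);s=r.sense();p=s["tool_pos"];yaw=s["tcp_rot"][2]
Rm=Rn.from_euler("xyz",s["tcp_rot"],degrees=True).as_matrix()
d=p[:2]-A;rad=np.hypot(*d);phi=np.degrees(np.arctan2(d[1],d[0]))
er=d/rad;et=np.array([er[1],-er[0]]);f=s["ft_force"][:2]
print("t",round(s["time"],2),"tcp",np.round(p,1),"rot",np.round(s["tcp_rot"],2),"j",np.round(s["joint_pos"],0),"rad %.1f phi %.1f Frad %.1f Ftan %.1f Fz %.1f tau %.3f"%(rad,phi,f@er,f@et,s["ft_force"][2],np.cross(d,f)/1000+s["wrist_torque"][2]),"wt",np.round(s["wrist_torque"],2))
if len(sys.argv)>3:
    T=np.array([float(x) for x in sys.argv[1:4]]);print("shift tool",np.round(Rm.T@(T-p),1))
E
python3 st.py 551.5 -96 231
```

```text
time: 2.4
tool_pos: [419.9, 143.6, 231.8]
tcp_rot: [-180.0, 0.1, -155.5]
ft_force: [0.6, 0.3, -0.7]
finger_gap: 85.5
grip_force: 0.0
t 2.4 tcp [419.9 143.6 231.8] rot [-1.7999e+02  7.0000e-02 -1.5546e+02] j [  12.  -18.  109.    0.   89. -102.] rad 285.8 phi 132.0 Frad -0.2 Ftan 0.7 Fz -0.7 tau -0.187 wt [-0.   -0.03  0.01]
shift tool [ -20.2 -272.6    0.9]st.py:8: DeprecationWarning: Arrays of 2-dimensional vectors are deprecated. Use arrays of 3-dimensional vectors instead. (deprecated in NumPy 2.0)
  print("t",round(s["time"],2),"tcp",np.round(p,1),"rot",np.round(s["tcp_rot"],2),"j",np.round(s["joint_pos"],0),"rad %.1f phi %.1f Frad %.1f Ftan %.1f Fz %.1f tau %.3f"%(rad,phi,f@er,f@et,s["ft_force"][2],np.cross(d,f)/1000+s["wrist_torque"][2]),"wt",np.round(s["wrist_torque"],2))
```

```bash
python3 -m jog '[-0.005,-0.06,0,0,0,0,-0.01,-0.12,0,0,0,0,-0.015,-0.18,0,0,0,0,-0.019,-0.235,0,0,0,0,-0.02,-0.26,0,0,0,0,-0.02,-0.26,0,0,0,0]' 
python3 -W ignore st.py 551.5 -96 123
```

```text
time: 3.15
tool_pos: [545.6, -84.5, 231.1]
tcp_rot: [180.0, -0.0, -155.6]
ft_force: [1.1, -0.3, -0.4]
finger_gap: 85.7
grip_force: 0.0
t 3.15 tcp [545.6 -84.5 231.1] rot [ 1.7999e+02 -3.0000e-02 -1.5562e+02] j [ -14.    0.   93.   -0.   87. -128.] rad 67.4 phi -166.5 Frad -1.0 Ftan -0.5 Fz -0.4 tau 0.059 wt [0.01 0.06 0.02]
shift tool [ -0.7 -12.9 108.1]
```

```bash
python3 -W ignore - <<'E'
from h import *
# refine grip, axis & plate/fence along jig y
s=r.snapshot("scene");W=world(s)
for t in("plate","plate_face","fence"):
    for o in r.outline_of(s,t)[:1]:
        w=W[o["region"]];w=w[~np.isnan(w[:,0])]
        yh=np.array([-.139,.990]);q=(w[:,:2]-[611.2,-68.8])@yh
        print(t,np.round(np.percentile(q,[2,20,50,80,98])),np.round(np.percentile(q[w[:,2]>40],[2,50,98])))
d=(W[...,0]>480)&(W[...,0]<700)&(W[...,1]>-180)&(W[...,1]<60)&(W[...,2]>125)&(W[...,2]<170)
w=W[d];print(len(w),cv2.minAreaRect(w[:,:2].astype(np.float32)))
cv2.imwrite("pics/s2.png",cv2.resize(s["pixels"][140:320,200:430],None,fx=3,fy=3)[...,::-1])
E
```

```text
Traceback (most recent call last):
IndexError: index -1 is out of bounds for axis 0 with size 0
```

```bash
python3 -m jog '[-0.001,-0.0125,0.04,0,0,0.01,-0.001,-0.0125,0.08,0,0,0.01,-0.001,-0.0125,0.107,0,0,0.01,-0.001,-0.0125,0.107,0,0,0.01]' 
python3 -W ignore st.py 551.5 -96 123
```

```text
time: 3.75
tool_pos: [549.2, -91.9, 122.0]
tcp_rot: [179.8, -0.2, -156.0]
ft_force: [0.6, -0.2, 0.2]
finger_gap: 85.2
grip_force: 0.0
t 3.75 tcp [549.2 -91.9 122. ] rot [ 179.81   -0.22 -155.95] j [ -15.    6.   99.    0.   76. -129.] rad 66.2 phi -159.5 Frad -0.5 Ftan -0.4 Fz 0.2 tau 0.046 wt [ 0.   -0.04  0.02]
shift tool [-0.4 -4.6 -1. ]
```

```bash
python3 -W ignore - <<'E'
from h import *
s=r.snapshot("scene");t=r.snapshot("top")
a=cv2.resize(s["pixels"][140:290,190:360],(510,450));b=cv2.resize(t["pixels"][110:210,310:410],(280,280))
H=np.zeros((450,800,3),np.uint8);H[:,:510]=a;H[:280,515:795]=b
cv2.imwrite("pics/s2.png",H[...,::-1])
E
```

```text
(no output)
```

View pics/s2.png

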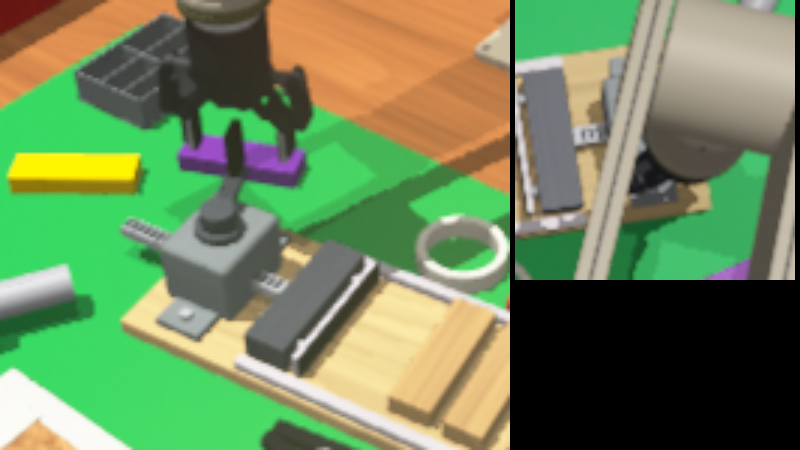

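The fingers straddle the grip (it is at about (235,145) in the crop). I'll centre on it and close.

```bash
python3 -m jog '[0,-0.004,0,0,0,0,0,-0.004,0,0,0,0,0,-0.004,0,0,0,0,0,-0.004,0,0,0,0,0,-0.004,0,0,0,0]' -1 40
python3 -W ignore st.py 551.5 -96 123
```

```text
time: 4.47
tool_pos: [553.0, -97.2, 124.8]
tcp_rot: [180.0, -0.0, -156.0]
ft_force: [-1.7, 2.3, 4.0]
finger_gap: 12.0
grip_force: 39.0
t 4.47 tcp [553.  -97.2 124.8] rot [ 1.7998e+02 -1.0000e-02 -1.5599e+02] j [ -15.    6.   98.    0.   76. -129.] rad 64.7 phi -154.0 Frad 0.6 Ftan 2.8 Fz 4.0 tau 0.481 wt [0.32 0.39 0.66]
shift tool [0.9 1.7 1.8]
```

```bash
python3 -m jog '[-0.0004,0.0068,0,0,0,0.1047,-0.0014,0.0135,0,0,0,0.2094,-0.0032,0.0201,0,0,0,0.3142,-0.0056,0.0264,0,0,0,0.4189,-0.0087,0.0325,0,0,0,0.5236,-0.0124,0.0382,0,0,0,0.6283,-0.0167,0.0435,0,0,0,0.733,-0.0215,0.0483,0,0,0,0.8378]' 
python3 -W ignore st.py
```

```text
time: 5.48
tool_pos: [551.2, -43.7, 124.7]
tcp_rot: [-179.9, -0.3, 155.8]
ft_force: [-14.7, 4.0, 11.7]
finger_gap: 11.5
grip_force: 38.5
t 5.47 tcp [551.2 -43.7 124.7] rot [-179.95   -0.25  155.8 ] j [-10.   5.  99.   0.  76. -76.] rad 65.0 phi 157.3 Frad 15.1 Ftan -2.0 Fz 11.7 tau 0.613 wt [0.59 1.8  0.48]
```

```bash
python3 -m jog '[-0.0006,0.009,0,0,0,0.1396,-0.0025,0.0179,0,0,0,0.2793,-0.0056,0.0264,0,0,0,0.4189,-0.0099,0.0344,0,0,0,0.5585,-0.0152,0.0418,0,0,0,0.6981,-0.0215,0.0483,0,0,0,0.8378,-0.0287,0.0539,0,0,0,0.9774,-0.0365,0.0584,0,0,0,1.117]' 
python3 -W ignore st.py
```

```text
time: 6.48
tool_pos: [608.9, -3.8, 124.8]
tcp_rot: [-179.8, -0.2, 91.7]
ft_force: [-13.0, 8.7, 10.6]
finger_gap: 11.6
grip_force: 38.8
t 6.47 tcp [608.9  -3.8 124.8] rot [-1.798e+02 -1.700e-01  9.175e+01] j [-5. 13. 90.  0. 77. -7.] rad 65.0 phi 92.0 Frad 9.2 Ftan -12.7 Fz 10.6 tau 0.606 wt [ 1.    1.56 -0.22]
```

```bash
python3 -m jog '[-0.0006,0.009,0,0,0,0.1396,-0.0025,0.0179,0,0,0,0.2793,-0.0056,0.0264,0,0,0,0.4189,-0.0099,0.0344,0,0,0,0.5585,-0.0152,0.0418,0,0,0,0.6981,-0.0215,0.0483,0,0,0,0.8378,-0.0287,0.0539,0,0,0,0.9774,-0.0365,0.0584,0,0,0,1.117]' 
python3 -W ignore st.py
```

```text
time: 7.48
tool_pos: [668.4, -38.5, 124.7]
tcp_rot: [-179.8, 0.1, 27.7]
ft_force: [-15.1, 8.4, 10.9]
finger_gap: 11.5
grip_force: 39.3
t 7.47 tcp [668.4 -38.5 124.7] rot [-1.7975e+02  1.1000e-01  2.7740e+01] j [-8. 22. 79.  0. 79. 54.] rad 64.8 phi 27.9 Frad -9.5 Ftan -14.5 Fz 10.9 tau 0.708 wt [ 1.07  1.82 -0.23]
```

```bash
python3 -m jog '[-0.0006,0.009,0,0,0,0.1396,-0.0025,0.0179,0,0,0,0.2793,-0.0056,0.0264,0,0,0,0.4189,-0.0099,0.0344,0,0,0,0.5585,-0.0152,0.0418,0,0,0,0.6981,-0.0215,0.0483,0,0,0,0.8378,-0.0287,0.0539,0,0,0,0.9774,-0.0365,0.0584,0,0,0,1.117]' 
python3 -W ignore st.py
```

```text
time: 8.48
tool_pos: [663.6, -106.4, 124.7]
tcp_rot: [-179.9, 0.3, -36.2]
ft_force: [-12.0, 15.3, 11.1]
finger_gap: 11.6
grip_force: 39.8
t 8.47 tcp [ 663.6 -106.4  124.7] rot [-179.92    0.29  -36.2 ] j [-14.  22.  79.   0.  79. 113.] rad 64.5 phi -35.6 Frad -18.7 Ftan -5.4 Fz 11.1 tau 0.718 wt [1.9  1.59 0.37]
```

```bash
python3 -m jog '[0,0,0,0,0,0,0,0,0,0,0,0,0,0,0,0,0,0,0,0,0,0,0,-0.17,0,0,0,0,0,-0.35,0,0,0,0,0,-0.53,0,0,0,0,0,-0.71,0,0,0,0,0,-0.89]' 1
python3 -W ignore st.py
```

```text
time: 9.48
tool_pos: [665.1, -109.3, 124.3]
tcp_rot: [180.0, 0.0, 15.3]
ft_force: [0.5, -0.4, -0.2]
finger_gap: 85.4
grip_force: 0.0
t 9.47 tcp [ 665.1 -109.3  124.3] rot [179.99   0.    15.33] j [-14.  23.  79.  -0.  79.  61.] rad 67.5 phi -36.9 Frad 0.6 Ftan 0.0 Fz -0.2 tau -0.006 wt [ 0.05 -0.01 -0.  ]
```

```bash
python3 -m jog '[0,0,0,0,0,-0.18,0,0,0,0,0,-0.36,0,0,0,0,0,-0.54,0,0,0,0,0,-0.72,0,0,0,0,0,-0.90,0,0,0,0,0,-1.08,0,0,0,0,0,-1.26,0,0,0,0,0,-1.44]' 1
python3 -W ignore st.py
```

```text
time: 10.48
tool_pos: [665.1, -109.4, 124.3]
tcp_rot: [-180.0, 0.0, 97.8]
ft_force: [-0.3, 0.2, -0.2]
finger_gap: 85.4
grip_force: 0.0
t 10.47 tcp [ 665.1 -109.4  124.3] rot [-1.800e+02  1.000e-02  9.783e+01] j [-14.  23.  79.  -0.  79. -22.] rad 67.5 phi -36.9 Frad -0.4 Ftan 0.0 Fz -0.2 tau 0.008 wt [-0.04 -0.01  0.01]
```

```bash
python3 -m jog '[0.001,-0.0005,0,0,0,-0.18,0.003,-0.001,0,0,0,-0.36,0.003,-0.001,0,0,0,-0.54,0.003,-0.001,0,0,0,-0.72,0.003,-0.001,0,0,0,-0.803,0.003,-0.001,0,0,0,-0.803]' 1
python3 -m jog '[0,0,0,0,0,0,0,0,0,0,0,0,0,0,0,0,0,0,0,0,0,0,0,0,0,0,0,0,0,0]' -1
python3 -W ignore st.py
```

```text
time: 11.22
tool_pos: [663.7, -106.5, 124.3]
tcp_rot: [-180.0, -0.0, 143.5]
ft_force: [0.6, -0.4, -0.4]
finger_gap: 85.4
grip_force: 0.0
time: 11.85
tool_pos: [663.5, -106.6, 124.5]
tcp_rot: [-180.0, 0.0, 143.5]
ft_force: [-0.5, -0.9, 1.6]
finger_gap: 11.3
grip_force: 40.6
t 11.85 tcp [ 663.5 -106.6  124.5] rot [-179.98    0.    143.48] j [-13.  22.  79.  -0.  79. -67.] rad 64.5 phi -35.8 Frad 0.1 Ftan 1.0 Fz 1.6 tau 0.365 wt [-0.12  0.11  0.43]
```

```bash
python3 -m jog '[0.0006,-0.009,0,0,0,0.1396,0.0025,-0.0179,0,0,0,0.2793,0.0056,-0.0264,0,0,0,0.4189,0.0099,-0.0344,0,0,0,0.5585,0.0152,-0.0418,0,0,0,0.6981,0.0215,-0.0483,0,0,0,0.8378,0.0287,-0.0539,0,0,0,0.9774,0.0365,-0.0584,0,0,0,1.117]' 
python3 -W ignore st.py
```

```text
time: 12.85
tool_pos: [599.6, -132.3, 124.5]
tcp_rot: [179.9, 0.1, 79.2]
ft_force: [2.5, -2.2, -0.7]
finger_gap: 11.7
grip_force: 40.8
t 12.85 tcp [ 599.6 -132.3  124.5] rot [1.7994e+02 5.0000e-02 7.9210e+01] j [-17.  14.  90.  -0.  77.  -6.] rad 64.6 phi -100.4 Frad 1.7 Ftan -2.9 Fz -0.7 tau 0.646 wt [-0.22 -0.19  0.46]
```

```bash
python3 -m jog '[0.0006,-0.009,0,0,0,0.1396,0.0025,-0.0179,0,0,0,0.2793,0.0056,-0.0264,0,0,0,0.4189,0.0099,-0.0344,0,0,0,0.5585,0.0152,-0.0418,0,0,0,0.6981,0.0215,-0.0483,0,0,0,0.8378,0.0287,-0.0539,0,0,0,0.9774,0.0365,-0.0584,0,0,0,1.117]' 
python3 -W ignore st.py
```

```text
time: 13.85
tool_pos: [548.5, -85.9, 124.5]
tcp_rot: [179.9, 0.0, 15.2]
ft_force: [1.7, -5.0, -2.2]
finger_gap: 11.3
grip_force: 40.2
t 13.85 tcp [548.5 -85.9 124.5] rot [1.7991e+02 3.0000e-02 1.5180e+01] j [-14.   5.  99.  -0.  76.  61.] rad 65.0 phi -164.7 Frad -0.3 Ftan -5.3 Fz -2.2 tau 0.689 wt [-0.61 -0.16  0.34]
```

```bash
cat > gaps.py <<'E'
from h import *
for n in("scene","top"):
    p=r.snapshot(n);W=world(p)
    for t in("plate","strip_wide","strip_middle","strip_narrow","fence"):
        for o in r.outline_of(p,t)[:2]:
            w=W[o["region"]];w=w[(w[:,2]>(40 if t[:3]!="fen" else 48))&(w[:,2]<56)]
            if len(w)<30: continue
            yh=np.array([-.139,.990]);q=(w[:,:2]-[611.2,-68.8])@yh;x=(w[:,:2]-[611.2,-68.8])@[.99,.139]
            if q.min()<20:continue
            ang=cv2.minAreaRect(w[:,:2].astype(np.float32))[2]
            print(n,t,round(o["score"],2),"y",np.round(np.percentile(q,[2,50,98]),1),"x",np.round(np.percentile(x,[2,98])),"ang %.1f"%ang)
E
python3 -W ignore gaps.py
```

```text
scene plate 0.75 y [ 52.8 178.7 215.2] x [-66.  77.] ang 7.4
scene plate 0.73 y [203.5 212.2 216.4] x [-62.  75.] ang 7.6
scene strip_middle 0.63 y [282.5 302.4 321.3] x [-63.  71.] ang 8.1
scene strip_narrow 0.87 y [342.6 359.7 376.6] x [-63.  69.] ang 9.1
scene fence 0.69 y [386.6 390.6 393.4] x [-82.  96.] ang 7.5
top plate 0.69 y [386.4 389.2 393.4] x [-89.  93.] ang 7.6
top plate 0.57 y [203.8 210.3 214.9] x [-71.  67.] ang 7.3
top strip_wide 0.97 y [225.2 247.  266.7] x [-71.  63.] ang 8.4
top strip_middle 0.93 y [282.1 301.  319.9] x [-68.  65.] ang 7.6
top strip_narrow 0.8 y [341.5 358.6 375.9] x [-68.  64.] ang 8.3
top strip_narrow 0.61 y [ 56.3 175.3 282.6] x [-72.  71.] ang 5.3
top fence 0.7 y [386.5 389.7 393.5] x [-87.  83.] ang 7.7
```

```bash
python3 -m jog '[0.0006,-0.009,0,0,0,0.1396,0.0025,-0.0179,0,0,0,0.2793,0.0056,-0.0264,0,0,0,0.4189,0.0099,-0.0344,0,0,0,0.5585,0.0152,-0.0418,0,0,0,0.6981,0.0215,-0.0483,0,0,0,0.8378,0.0287,-0.0539,0,0,0,0.9774,0.0365,-0.0584,0,0,0,1.117]' 
python3 -W ignore st.py
```

```text
time: 15.45
tool_pos: [567.9, -19.8, 124.5]
tcp_rot: [179.9, 0.0, -48.6]
ft_force: [-6.6, -6.8, 3.5]
finger_gap: 11.4
grip_force: 40.8
t 15.45 tcp [567.9 -19.8 124.5] rot [ 1.7989e+02  1.0000e-02 -4.8620e+01] j [ -7.   7.  97.  -0.  76. 132.] rad 65.3 phi 131.4 Frad -0.8 Ftan -9.5 Fz 3.5 tau 0.679 wt [-0.93  0.6   0.06]
```

```bash
python3 -m jog '[0,0,0,0,0,0,0,0,0,0,0,0,0,0,0,0,0,0,0,0,0,0,0,-0.17,0,0,0,0,0,-0.35,0,0,0,0,0,-0.53,0,0,0,0,0,-0.71,0,0,0,0,0,-0.89]' 1
python3 -m jog '[0,0,0,0,0,-0.18,0,0,0,0,0,-0.36,0,0,0,0,0,-0.54,0,0,0,0,0,-0.72,0,0,0,0,0,-0.90,0,0,0,0,0,-1.08,0,0,0,0,0,-1.26,0,0,0,0,0,-1.44]' 1
python3 -W ignore st.py
```

```text
time: 16.45
tool_pos: [568.4, -19.1, 124.5]
tcp_rot: [-180.0, -0.0, 2.9]
ft_force: [0.0, 0.3, -0.3]
finger_gap: 85.2
grip_force: 0.0
time: 17.45
tool_pos: [568.4, -19.1, 124.5]
tcp_rot: [180.0, -0.0, 85.4]
ft_force: [0.7, -0.9, 0.2]
finger_gap: 85.3
grip_force: 0.0
t 17.45 tcp [568.4 -19.1 124.5] rot [ 1.7998e+02 -1.0000e-02  8.5400e+01] j [-7.  7. 97.  0. 76. -3.] rad 65.6 phi 130.7 Frad -1.1 Ftan -0.1 Fz 0.2 tau 0.014 wt [0.02 0.   0.01]
```

```bash
python3 -m jog '[0,0,0,0,0,-0.18,0,0,0,0,0,-0.36,0,0,0,0,0,-0.54,0,0,0,0,0,-0.72,0,0,0,0,0,-0.80,0,0,0,0,0,-0.80]' 1
python3 -m jog '[0,0,0,0,0,0,0,0,0,0,0,0,0,0,0,0,0,0,0,0,0,0,0,0,0,0,0,0,0,0]' -1
python3 -W ignore st.py
```

```text
time: 18.2
tool_pos: [568.4, -19.1, 124.5]
tcp_rot: [180.0, 0.0, 130.8]
ft_force: [0.0, -0.3, -0.3]
finger_gap: 85.1
grip_force: 0.0
time: 18.82
tool_pos: [568.3, -19.1, 124.5]
tcp_rot: [-180.0, -0.0, 130.8]
ft_force: [-1.4, -1.2, 2.4]
finger_gap: 11.8
grip_force: 40.7
t 18.82 tcp [568.3 -19.1 124.5] rot [-1.7999e+02 -1.0000e-02  1.3080e+02] j [ -7.   7.  97.  -0.  76. -48.] rad 65.7 phi 130.8 Frad -0.0 Ftan -1.9 Fz 2.4 tau 0.168 wt [-0.06  0.19  0.05]
```

```bash
python3 -m jog '[-0.0006,0.009,0,0,0,0.1396,-0.0025,0.0179,0,0,0,0.2793,-0.0056,0.0264,0,0,0,0.4189,-0.0099,0.0344,0,0,0,0.5585,-0.0152,0.0418,0,0,0,0.6981,-0.0215,0.0483,0,0,0,0.8378,-0.0287,0.0539,0,0,0,0.9774,-0.0365,0.0584,0,0,0,1.117]' 
python3 -W ignore st.py
```

```text
time: 19.82
tool_pos: [636.5, -8.3, 124.5]
tcp_rot: [-180.0, 0.0, 66.6]
ft_force: [-3.0, -1.8, 2.7]
finger_gap: 11.5
grip_force: 41.5
t 19.82 tcp [636.5  -8.3 124.5] rot [-1.7997e+02  1.0000e-02  6.6590e+01] j [-5. 17. 86. -0. 77. 18.] rad 65.5 phi 67.3 Frad -2.8 Ftan -2.1 Fz 2.7 tau 0.602 wt [-0.15  0.42  0.46]
```

```bash
python3 -m jog '[-0.0006,0.009,0,0,0,0.1396,-0.0025,0.0179,0,0,0,0.2793,-0.0056,0.0264,0,0,0,0.4189,-0.0099,0.0344,0,0,0,0.5585,-0.0152,0.0418,0,0,0,0.6981,-0.0215,0.0483,0,0,0,0.8378,-0.0287,0.0539,0,0,0,0.9774,-0.0365,0.0584,0,0,0,1.117]' 
python3 -W ignore st.py; python3 -W ignore gaps.py
```

```text
time: 20.82
tool_pos: [676.2, -64.8, 124.5]
tcp_rot: [-180.0, -0.0, 2.6]
ft_force: [-0.6, 1.4, 1.7]
finger_gap: 11.7
grip_force: 41.7
t 20.82 tcp [676.2 -64.8 124.5] rot [-1.7998e+02 -3.0000e-02  2.6000e+00] j [-10.  23.  78.   0.  79.  78.] rad 65.1 phi 3.5 Frad -0.6 Ftan -1.4 Fz 1.7 tau 0.654 wt [0.17 0.11 0.56]
scene plate 0.71 y [240.9 251.9 256. ] x [-68.  77.] ang 7.7
scene strip_middle 0.92 y [300.7 320.5 339.1] x [-63.  70.] ang 6.8
scene strip_middle 0.68 y [241.1 252.2 257.6] x [-66.  77.] ang 7.9
scene strip_narrow 0.7 y [342.8 360.3 376.9] x [-65.  69.] ang 8.6
scene fence 0.67 y [387.9 390.7 393.3] x [-72.  96.] ang 7.8
top plate 0.54 y [242.5 250.8 258. ] x [-72.  64.] ang 6.8
top strip_middle 0.88 y [299.5 318.8 338.3] x [-67.  64.] ang 7.4
top strip_narrow 0.7 y [341.7 359.1 376.1] x [-69.  65.] ang 8.4
```

```bash
python3 -m jog '[-0.0002,0.0045,0,0,0,0.0698,-0.0006,0.009,0,0,0,0.1396,-0.0014,0.0135,0,0,0,0.2094,-0.0025,0.0179,0,0,0,0.2793,-0.0039,0.0222,0,0,0,0.3491,-0.0056,0.0264,0,0,0,0.4189,-0.0076,0.0305,0,0,0,0.4887,-0.0099,0.0344,0,0,0,0.5585]' 
python3 -W ignore st.py
```

```text
time: 22.42
tool_pos: [668.4, -99.7, 124.6]
tcp_rot: [-180.0, -0.1, -29.1]
ft_force: [5.4, -1.9, -1.7]
finger_gap: 11.6
grip_force: 41.3
t 22.43 tcp [668.4 -99.7 124.6] rot [-1.7996e+02 -1.1000e-01 -2.9130e+01] j [-13.  23.  79.   0.  79. 106.] rad 65.0 phi -28.4 Frad 5.6 Ftan -0.9 Fz -1.7 tau 0.637 wt [-0.24 -0.82  0.58]
```

```bash
python3 -m jog '[0,0.0023,0,0,0,0.0349,-0.0002,0.0045,0,0,0,0.0698,-0.0004,0.0068,0,0,0,0.1047,-0.0006,0.009,0,0,0,0.1396]' 
python3 -W ignore st.py
```

```text
time: 22.92
tool_pos: [663.5, -107.3, 124.6]
tcp_rot: [-180.0, -0.1, -37.1]
ft_force: [6.3, -1.8, -1.5]
finger_gap: 11.7
grip_force: 41.0
t 22.93 tcp [ 663.5 -107.3  124.6] rot [-1.7996e+02 -1.1000e-01 -3.7070e+01] j [-14.  22.  79.  -0.  78. 114.] rad 64.9 phi -36.4 Frad 6.1 Ftan -2.2 Fz -1.5 tau 0.702 wt [-0.32 -0.79  0.56]
```

```bash
python3 -m jog '[0,0.0023,0,0,0,0.0349,-0.0002,0.0045,0,0,0,0.0698,-0.0004,0.0068,0,0,0,0.1047,-0.0006,0.009,0,0,0,0.1396]' 
python3 -W ignore st.py
```

```text
time: 23.42
tool_pos: [657.5, -114.3, 124.6]
tcp_rot: [-180.0, -0.1, -45.1]
ft_force: [6.8, -2.0, -1.6]
finger_gap: 12.0
grip_force: 40.8
t 23.43 tcp [ 657.5 -114.3  124.6] rot [-1.7995e+02 -1.0000e-01 -4.5080e+01] j [-14.  21.  80.  -0.  78. 121.] rad 64.9 phi -44.5 Frad 6.3 Ftan -3.4 Fz -1.6 tau 0.715 wt [-0.35 -0.8   0.5 ]
```

```bash
python3 -m jog '[0,0.0012,0,0,0,0.0175,0,0.0023,0,0,0,0.0349,-0.0001,0.0034,0,0,0,0.0524,-0.0002,0.0045,0,0,0,0.0698]' 
python3 -W ignore st.py
```

```text
time: 23.92
tool_pos: [654.2, -117.4, 124.6]
tcp_rot: [-180.0, -0.1, -49.0]
ft_force: [7.2, -3.2, -3.0]
finger_gap: 11.7
grip_force: 40.7
t 23.93 tcp [ 654.2 -117.4  124.6] rot [-1.7995e+02 -1.1000e-01 -4.9040e+01] j [-15.  21.  81.  -0.  78. 124.] rad 64.9 phi -48.5 Frad 7.2 Ftan -3.2 Fz -3.0 tau 0.653 wt [-0.45 -0.85  0.44]
```

```bash
python3 -m jog '[0,0.0012,0,0,0,0.0175,0,0.0023,0,0,0,0.0349,-0.0001,0.0034,0,0,0,0.0524,-0.0002,0.0045,0,0,0,0.0698]' 
python3 -W ignore st.py
```

```text
time: 24.42
tool_pos: [650.7, -120.2, 124.6]
tcp_rot: [-179.9, -0.1, -53.0]
ft_force: [5.4, -3.6, -2.7]
finger_gap: 11.4
grip_force: 40.7
t 24.43 tcp [ 650.7 -120.2  124.6] rot [-1.7995e+02 -1.1000e-01 -5.3050e+01] j [-15.  21.  81.  -0.  78. 128.] rad 64.8 phi -52.5 Frad 6.2 Ftan -2.1 Fz -2.7 tau 0.542 wt [-0.51 -0.88  0.41]
```

```bash
python3 -m jog '[0,0.0012,0,0,0,0.0175,0,0.0023,0,0,0,0.0349,-0.0001,0.0034,0,0,0,0.0524,-0.0002,0.0045,0,0,0,0.0698]' 
python3 -W ignore st.py;python3 -W ignore gaps.py
```

```text
time: 24.92
tool_pos: [647.0, -122.9, 124.6]
tcp_rot: [-179.9, -0.1, -57.0]
ft_force: [7.5, -4.5, -2.8]
finger_gap: 11.2
grip_force: 40.9
t 24.93 tcp [ 647.  -122.9  124.6] rot [-1.7994e+02 -1.2000e-01 -5.7050e+01] j [-15.  20.  82.  -0.  78. 132.] rad 64.8 phi -56.5 Frad 7.9 Ftan -3.7 Fz -2.8 tau 0.730 wt [-0.61 -0.88  0.49]
scene plate 0.46 y [253.7 263.5 267.8] x [-61.  77.] ang 7.9
scene strip_middle 0.67 y [312.5 331.7 350.3] x [-64.  71.] ang 6.8
scene strip_narrow 0.66 y [352.3 369.1 387.8] x [-62.  71.] ang 8.9
scene fence 0.57 y [387.3 390.9 393.4] x [-81.  97.] ang 7.6
top plate 0.78 y [254.6 262.3 267.4] x [-70.  71.] ang 8.0
top plate 0.58 y [ 48.7 222.5 265.7] x [-72.  70.] ang 8.3
top strip_wide 0.76 y [268.8 289.4 309.8] x [-71.  63.] ang 7.9
top strip_middle 0.97 y [312.  330.6 350.4] x [-67.  65.] ang 7.9
top strip_middle 0.59 y [ 48.9 222.7 266.3] x [-72.  70.] ang 8.3
top strip_narrow 0.66 y [351.9 368.8 385.2] x [-68.  62.] ang 6.8
top fence 0.66 y [386.5 389.7 393.5] x [-87.  86.] ang 7.4
```

```bash
python3 -m jog '[0,0.0012,0,0,0,0.0175,0,0.0023,0,0,0,0.0349,-0.0001,0.0034,0,0,0,0.0524,-0.0002,0.0045,0,0,0,0.0698]' 
python3 -W ignore st.py
```

```text
time: 26.02
tool_pos: [643.2, -125.2, 124.6]
tcp_rot: [-179.9, -0.1, -61.0]
ft_force: [7.4, -4.1, -3.0]
finger_gap: 11.4
grip_force: 41.2
t 26.02 tcp [ 643.2 -125.2  124.6] rot [-1.7992e+02 -1.3000e-01 -6.1040e+01] j [-15.  20.  82.  -0.  78. 136.] rad 64.8 phi -60.4 Frad 7.2 Ftan -4.4 Fz -3.0 tau 0.830 wt [-0.62 -0.9   0.55]
```

```bash
python3 -m jog '[0,0.0012,0,0,0,0.0175,0,0.0023,0,0,0,0.0349,-0.0001,0.0034,0,0,0,0.0524,-0.0002,0.0045,0,0,0,0.0698]' 
python3 -W ignore st.py
```

```text
time: 26.52
tool_pos: [639.3, -127.2, 124.6]
tcp_rot: [-179.9, -0.1, -65.0]
ft_force: [8.3, -5.1, -4.5]
finger_gap: 11.5
grip_force: 41.7
t 26.52 tcp [ 639.3 -127.2  124.6] rot [-1.799e+02 -1.300e-01 -6.504e+01] j [-16.  19.  83.  -0.  78. 139.] rad 64.8 phi -64.3 Frad 8.2 Ftan -5.2 Fz -4.5 tau 0.991 wt [-0.71 -1.03  0.65]
```

```bash
python3 -m jog '[0,0.0012,0,0,0,0.0175,0,0.0023,0,0,0,0.0349,-0.0001,0.0028,0,0,0,0.0436]' 
python3 -W ignore st.py; python3 -W ignore gaps.py | grep -v fence; python3 -W ignore st.py
```

```text
time: 26.9
tool_pos: [636.7, -128.4, 124.6]
tcp_rot: [-179.9, -0.1, -67.5]
ft_force: [9.4, -5.3, -3.8]
finger_gap: 11.4
grip_force: 42.1
t 26.9 tcp [ 636.7 -128.4  124.6] rot [-1.7989e+02 -1.4000e-01 -6.7520e+01] j [-16.  19.  84.  -0.  78. 142.] rad 64.8 phi -66.8 Frad 8.6 Ftan -6.5 Fz -3.8 tau 1.002 wt [-0.78 -1.07  0.58]
scene plate 0.55 y [258.5 263.6 268. ] x [-66.  77.] ang 7.0
scene strip_wide 0.94 y [268.8 289.6 310. ] x [-63.  69.] ang 6.9
scene strip_middle 0.76 y [312.9 332.1 350.5] x [-64.  70.] ang 7.4
scene strip_narrow 0.71 y [352.2 369.7 387.7] x [-61.  71.] ang 8.2
top plate 0.63 y [255.3 262.  267.6] x [-70.  68.] ang 7.2
top strip_narrow 0.61 y [352.6 369.5 386. ] x [-68.  64.] ang 8.1
t 27.5 tcp [ 636.7 -128.4  124.6] rot [-1.799e+02 -1.300e-01 -6.751e+01] j [-16.  19.  84.  -0.  78. 142.] rad 64.8 phi -66.9 Frad 8.3 Ftan -5.9 Fz -3.7 tau 0.947 wt [-0.73 -1.03  0.56]
```

The crank is clearly stiff, about +0.33 N m above running free, which is roughly a 28 N squeeze. The strips are closed up and square. I'll let go and rise.

```bash
python3 -m jog '[0,0,0,0,0,0,0,0,0,0,0,0,0,0,0,0,0,0,0,0,-0.02,0,0,0,0,0,-0.06,0,0,0,0,0,-0.1,0,0,0,0,0,-0.13,0,0,0,0,0,-0.13,0,0,0]' 1
python3 -m jog '[-0.05,0,-0.02,0,0,0,-0.1,0,-0.04,0,0,0,-0.15,0,-0.05,0,0,0,-0.2,0,-0.05,0,0,0,-0.2,0,-0.05,0,0,0]'
python3 -W ignore st.py; python3 -W ignore gaps.py; python3 - <<'E'
from h import *
s=r.snapshot("scene");t=r.snapshot("top")
a=cv2.resize(s["pixels"][140:330,200:430],(690,570))[:300+20];b=cv2.resize(t["pixels"][115:215,200:420],(594,270))
H=np.zeros((600,690,3),np.uint8);H[:320]=a;H[325:595,:594]=b
cv2.imwrite("pics/end.png",H[...,::-1])
W=world(s);d=(W[...,0]>480)&(W[...,0]<720)&(W[...,1]>-180)&(W[...,1]<60)&(W[...,2]>130)&(W[...,2]<172)
print(W[d].mean(0))
E
```

```text
time: 28.5
tool_pos: [637.6, -128.5, 260.2]
tcp_rot: [-179.6, -0.3, -67.7]
ft_force: [-0.3, -0.6, 0.0]
finger_gap: 85.3
grip_force: 0.0
time: 29.12
tool_pos: [557.1, 31.3, 303.9]
tcp_rot: [-179.3, 1.2, -65.1]
ft_force: [0.5, -0.7, 0.6]
finger_gap: 85.3
grip_force: 0.0
t 29.12 tcp [557.1  31.3 303.9] rot [-179.34    1.2   -65.07] j [ -3.  -0.  86.   1.  94. 152.] rad 113.7 phi 118.4 Frad -0.9 Ftan 0.1 Fz 0.6 tau 0.026 wt [-0.02  0.    0.04]
scene plate 0.54 y [254.4 263.8 268.5] x [-64.  76.] ang 7.5
scene strip_middle 0.63 y [313.2 332.3 351. ] x [-63.  71.] ang 7.4
scene strip_narrow 0.91 y [351.9 369.3 388. ] x [-65.  71.] ang 8.3
scene fence 0.77 y [387.1 390.5 393.5] x [-76.  97.] ang 7.5
top plate 0.67 y [257.8 262.6 268.4] x [-32.  69.] ang 6.7
top strip_middle 0.96 y [311.5 331.5 351.3] x [-67.  66.] ang 6.7
top strip_middle 0.31 y [352.5 368.5 384.5] x [-67.  64.] ang 8.4
top strip_narrow 0.73 y [352.6 368.9 385.7] x [-68.  62.] ang 7.5
top strip_narrow 0.51 y [386.2 389.1 393.2] x [-88.  89.] ang 7.6
top fence 0.65 y [386.3 389.7 393.3] x [-89.  88.] ang 7.6
[ 640.53570104 -124.54265963  151.16503962]
```

View pics/end.png

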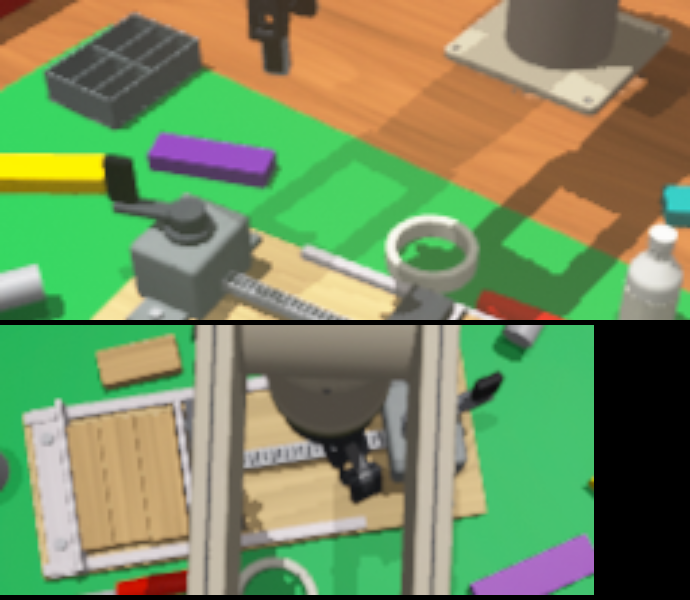

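The three strips sit tight and square between fence and plate (lower view, x 68–185). The crank stayed put, and the gripper is clear. I'll back the last joint off its limit and hand in.

```bash
python3 -m jog '[0,0,-0.01,0,0,-0.1,0,0,-0.02,0,0,-0.2,0,0,-0.02,0,0,-0.2,0,0,-0.02,0,0,-0.2]'
python3 -W ignore st.py; python3 -c "from bench import r; print(r.hand_in())"
```

```text
time: 30.32
tool_pos: [558.1, 29.3, 323.3]
tcp_rot: [-179.1, 1.0, -53.9]
ft_force: [-0.0, 0.4, 0.4]
finger_gap: 85.3
grip_force: 0.0
t 30.32 tcp [558.1  29.3 323.3] rot [-179.15    1.04  -53.88] j [ -3.  -0.  84.   1.  96. 141.] rad 111.6 phi 118.5 Frad 0.4 Ftan 0.2 Fz 0.4 tau -0.037 wt [-0.03  0.04 -0.02]
the job is handed in; nothing more can be done
None
```

I turned the crank about 1.75 turns clockwise until the three strips sat tight and square against the fence at an estimated 28 N squeeze, then let go and handed in at about 30 s (no verdict shown).

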